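# Load the clay drying drawer

## Task

Load the drying cabinet: pull its drawer out as far as it goes, build all the round clay tiles into one straight pile in the middle of the round plate in the drawer with the thick white weight disc on top, and put the clay bars in the shallow wooden box beside it. Then push the drawer fully shut so that the pile stays straight, let go, and leave the other things on the bench as they are.

Things in the scene. Friction and masses are not known exactly. Their poses are not given: they have to be found in the camera images.
- cabinet: Grey steel bench-top drying cabinet, fixed, 340 deep x 380 wide x 180 mm high, with one drawer. Origin: on the bench (z = 0) under the middle of its front face; its x axis points into the cabinet (the drawer comes out along its -x), y to the left, z up. The room inside is 100 mm high above the drawer's floor.
- drawer (a joint): Travel of the drawer in m: 0 fully shut, grows as it is pulled out, stop at 0.200. At the start it is shut or up to 20 mm open. Needs about 2 to 4 N, stays where it is left. Its front panel (380 wide, 18 mm thick, top 157 mm above the bench, lower edge 51 mm) overlaps the front: shut, its outer face is 18 mm ahead of it.
- drawer_floor (a point): Point on top of the drawer's floor, 60 mm above the bench, midway between its side walls and 100 mm behind its front panel's inner face; moves with the drawer; axes as the cabinet's. The floor is 310 mm deep (200 mm of it is out when fully open) and 336 mm wide between low side walls (4 mm thick, tops 80 mm above the bench).
- drawer_handle (a point): Middle of the drawer's handle, a level round bar 12 mm thick and 200 mm long along the cabinet's y axis, on two small brackets 90 mm either side; the bar's axis is 42 mm ahead of the drawer's front panel and 145 mm above the bench, 35 mm below the cabinet's top. The axes are those of the cabinet. It can be gripped from above.
- plate: Round flat white kiln plate, 110 mm in diameter, 10 mm thick, lying loose on the drawer floor in its left or right half. Origin: middle of its underside, z up.
- bar_box: Shallow open plywood box, 150 x 130 x 30 mm outside, walls and floor 6 mm, lying loose on the drawer floor in the other half. Origin: middle of its underside; x along its 150 mm length (roughly the cabinet's x), z up.
- ware_board: Fixed wooden board on the bench, 300 x 370 mm (x, y), 18 mm thick, on which the clay pieces and the weight lie at the start. Origin: middle of its underside.
- tile1: Flat round tile of dry clay (brown), 66 mm in diameter, 10 mm thick, 60 g; two to four of the four tiles are present. Origin: its centre; z along its axis. Both faces are alike.
- tile2: Flat round tile of dry clay (brown), 66 mm in diameter, 10 mm thick, 60 g; two to four of the four tiles are present. Origin: its centre; z along its axis. Both faces are alike.
- tile3: Flat round tile of dry clay (brown), 66 mm in diameter, 10 mm thick, 60 g; two to four of the four tiles are present. Origin: its centre; z along its axis. Both faces are alike.
- tile4: Flat round tile of dry clay (brown), 66 mm in diameter, 10 mm thick, 60 g; two to four of the four tiles are present. Origin: its centre; z along its axis. Both faces are alike.
- weight: White plaster weight disc, 66 mm in diameter, 24 mm thick, 0.11 to 0.23 kg. Origin: its centre; z along its axis. Both faces are alike.
- bar1: Flat rectangular bar of dry clay (brown), 95 x 26 x 14 mm (its x, y, z), 60 g; one to three of the three bars are present. Origin: its centre.
- bar2: Flat rectangular bar of dry clay (brown), 95 x 26 x 14 mm (its x, y, z), 60 g; one to three of the three bars are present. Origin: its centre.
- bar3: Flat rectangular bar of dry clay (brown), 95 x 26 x 14 mm (its x, y, z), 60 g; one to three of the three bars are present. Origin: its centre.
- water_jar: Bystander: glass jar, 76 mm in diameter, 100 mm high, loose, beyond the board. Origin: middle of its underside.
- plaster_head: Bystander: small plaster bust, 80 mm in diameter at its foot, 133 mm high, loose, beyond the board. Origin: middle of its underside.

How it is judged:
On the way, in this order (a step that is already met when the one before it is completed fails the run):
1. the drawer is pulled out to its stop (value of joint drawer above 0.192 m), for 0.2 s.
2. the plate in the drawer carries all the tiles in a centred pile with the weight on top, and all bars are in the box (horizontal distance between each of tile1, tile2, tile3, tile4, weight and plate below 0.01 m and angle between the z axis of each of tile1, tile2, tile3, tile4, weight and the z axis of plate, either way round below 0.1 rad and z of tile1 in the frame of plate between 0.01 and 0.052 m and z of tile2 in the frame of plate between 0.01 and 0.052 m and z of tile3 in the frame of plate between 0.01 and 0.052 m and z of tile4 in the frame of plate between 0.01 and 0.052 m and z of weight in the frame of plate between 0.02 and 0.07 m and ((angle between tile1's own z axis and vertical below 0.2 rad and z of weight in the frame of tile1 above 0.01 m) or (angle between tile1's own z axis and vertical above 2.9 rad and z of weight in the frame of tile1 below -0.01 m)) and ((angle between tile2's own z axis and vertical below 0.2 rad and z of weight in the frame of tile2 above 0.01 m) or (angle between tile2's own z axis and vertical above 2.9 rad and z of weight in the frame of tile2 below -0.01 m)) and ((angle between tile3's own z axis and vertical below 0.2 rad and z of weight in the frame of tile3 above 0.01 m) or (angle between tile3's own z axis and vertical above 2.9 rad and z of weight in the frame of tile3 below -0.01 m)) and ((angle between tile4's own z axis and vertical below 0.2 rad and z of weight in the frame of tile4 above 0.01 m) or (angle between tile4's own z axis and vertical above 2.9 rad and z of weight in the frame of tile4 below -0.01 m)) and x of bar1 in the frame of bar_box between -0.07 and 0.07 m and y of bar1 in the frame of bar_box between -0.06 and 0.06 m and z of bar1 in the frame of bar_box between 0.006 and 0.05 m and x of bar2 in the frame of bar_box between -0.07 and 0.07 m and y of bar2 in the frame of bar_box between -0.06 and 0.06 m and z of bar2 in the frame of bar_box between 0.006 and 0.05 m and x of bar3 in the frame of bar_box between -0.07 and 0.07 m and y of bar3 in the frame of bar_box between -0.06 and 0.06 m and z of bar3 in the frame of bar_box between 0.006 and 0.05 m and angle between each of plate, bar_box's own z axis and vertical below 0.06 rad and z of plate in the frame of cabinet between 0.055 and 0.068 m and y of plate in the frame of cabinet between -0.13 and 0.13 m and z of bar_box in the frame of cabinet between 0.055 and 0.068 m and y of bar_box in the frame of cabinet between -0.13 and 0.13 m and contact force between the fingers and weight below 0.1 N), for 0.2 s.
3. the drawer is pushed shut (value of joint drawer below 0.008 m), for 0.2 s.
At the end, for the whole second after the job is handed in: The drawer is shut (within 8 mm) with plate and box lying flat in it; every tile and the weight lie flat (within 0.1 rad) with their centres within 10 mm of the plate's centre line, the weight above all tiles; every bar lies in the box (horizontal distance between each of tile1, tile2, tile3, tile4, weight and plate below 0.01 m and angle between the z axis of each of tile1, tile2, tile3, tile4, weight and the z axis of plate, either way round below 0.1 rad and z of tile1 in the frame of plate between 0.01 and 0.052 m and z of tile2 in the frame of plate between 0.01 and 0.052 m and z of tile3 in the frame of plate between 0.01 and 0.052 m and z of tile4 in the frame of plate between 0.01 and 0.052 m and z of weight in the frame of plate between 0.02 and 0.07 m and ((angle between tile1's own z axis and vertical below 0.2 rad and z of weight in the frame of tile1 above 0.01 m) or (angle between tile1's own z axis and vertical above 2.9 rad and z of weight in the frame of tile1 below -0.01 m)) and ((angle between tile2's own z axis and vertical below 0.2 rad and z of weight in the frame of tile2 above 0.01 m) or (angle between tile2's own z axis and vertical above 2.9 rad and z of weight in the frame of tile2 below -0.01 m)) and ((angle between tile3's own z axis and vertical below 0.2 rad and z of weight in the frame of tile3 above 0.01 m) or (angle between tile3's own z axis and vertical above 2.9 rad and z of weight in the frame of tile3 below -0.01 m)) and ((angle between tile4's own z axis and vertical below 0.2 rad and z of weight in the frame of tile4 above 0.01 m) or (angle between tile4's own z axis and vertical above 2.9 rad and z of weight in the frame of tile4 below -0.01 m)) and x of bar1 in the frame of bar_box between -0.07 and 0.07 m and y of bar1 in the frame of bar_box between -0.06 and 0.06 m and z of bar1 in the frame of bar_box between 0.006 and 0.05 m and x of bar2 in the frame of bar_box between -0.07 and 0.07 m and y of bar2 in the frame of bar_box between -0.06 and 0.06 m and z of bar2 in the frame of bar_box between 0.006 and 0.05 m and x of bar3 in the frame of bar_box between -0.07 and 0.07 m and y of bar3 in the frame of bar_box between -0.06 and 0.06 m and z of bar3 in the frame of bar_box between 0.006 and 0.05 m and angle between each of plate, bar_box's own z axis and vertical below 0.06 rad and z of plate in the frame of cabinet between 0.055 and 0.068 m and y of plate in the frame of cabinet between -0.13 and 0.13 m and z of bar_box in the frame of cabinet between 0.055 and 0.068 m and y of bar_box in the frame of cabinet between -0.13 and 0.13 m and x of plate in the frame of cabinet between 0.04 and 0.3 m and x of bar_box in the frame of cabinet between 0.04 and 0.3 m and value of joint drawer below 0.008 m and linear speed of weight below 0.02 m/s); the robot touches nothing.
It fails at once if the water jar is shifted by more than 30 mm (distance of water_jar from where it was at the start of the episode above 0.03 m).
It fails at once if the plaster head is shifted by more than 30 mm (distance of plaster_head from where it was at the start of the episode above 0.03 m).
Of tile1, tile2, tile3, tile4 only 2 to 4 are there at a start; the rules pass over those that are not, and their reading is None.
Of bar1, bar2, bar3 only 1 to 3 are there at a start; the rules pass over those that are not, and their reading is None.
At some moment in a run one of bar1, bar2, bar3 may be knocked a few centimetres aside while the robot is not near it.
Once in a run the grip may slacken for a moment while it holds something.
It also fails if it takes over 210 s, if anything falls off the work surface, if the arm or the gripper's body presses on something with over 40 N, if the wrist force passes 120 N, or if a joint passes its speed limit or range.

## Robot

A 6-joint arm with a two-finger parallel gripper is mounted at the origin on the work surface. World frame = base frame: x ahead of the robot, y to its left, z up, the work surface at z = 0. Lengths are in m, angles in rad, forces in N, time in s.
With the tool pointing down it reaches from about 0.15 to 0.775 m from the base axis. Payload 6.1 kg.
Tool frame: the origin (TCP) lies where the fingers leave the gripper's body, on its centre line; the fingertips stand 73 mm ahead of it and the grasp point (between the pads) lies 54 mm ahead of it (pinch_z is the distance from the TCP to the grasp point, in m); z points along the fingers, y is the line along which they close (so a half turn about z gives the same grasp; the last joint's range is limited). The gripper opens to 85 mm and grips with 20 to 120 N. Pads are 22 mm wide; open, the fingers measure 114 mm over their backs; the gripper's body (76 mm by 85 mm) begins 54 mm behind the grasp point. The pads swing forward as they close: fully open they stand 13 mm farther back than shut.
Start: joints at [1.293, 0.126, -0.04, 1.405, 0, 1.571], TCP at [0.144, 0.505, 0.304] pointing down, gripper open.
Joint ranges: [-2.72, 2.72], [-0.95, 1.95], [-1.27, 1.35], [-1.78, 2.02], [-1.46, 1.47], [-3.14, 3.14]. Speed limits (rad/s): [2.39, 2.39, 3.01, 3.14, 3.14, 3.14].

## Interface

Orientations are given as a unit quaternion [x, y, z, w].
In Python, from workcell import read_state, camera, close_job, pinch_z gives the robot as it stands.
- The arm moves only by the tool arm_command, never from a script. Its arguments are lists of equal length, an entry for each row: "slide": the shift along the world's x, y, z in mm, a list of three; "twist": the turn, a rotation vector about the world's x, y, z in degrees, a list of three. A call has 1 to 10 rows; each row shifts and turns the commanded pose from where the row before left it; what a row does not reach is not made up. A row lasts 1/8 s, in which the tool goes at most 62.5 mm and 10.7 degrees, less where a joint would pass 70% of its speed; a pose out of reach is approached as far as the arm can. A call with a gripper value outside its range is refused whole. "grip" is the opening, from 0 (shut) to 1 (fully open), set as the call begins (left out, the last holds). The fingers move at their own pace and stop on an object; "newtons" is the grip in N (left out, the last holds). Time passes only in rows, so rows that do not move let the fingers close. It gives the time, the measured TCP pose, the force, the opening and the grip force at its end, in the units of the state.
- read_state(): the state, without advancing time (a new reading comes with each control period).
- camera(name): name is "scene" or "top" or "wrist"; returns a dict with "image" (480x640x3 uint8, red, green, blue), "intrinsics" (3x3 intrinsics, pixels), "R" (3x3) and "t" (3): a world point X has camera coordinates R X + t. Camera axes: x right, y down, z forward; pixel columns grow to the right and rows downward; lengths in m; the calibration is good to about 2 mm. A picture is of the moment at which its call begins. There is no depth.
- close_job(): hands the job in; it is judged then, once.
The state is a dict: "time": time; "joints": joint angles; "joint_velocities": joint speeds; "joint_efforts": joint torques, N m; "position": TCP position; "tool_rot": TCP orientation; "force": force on the tool from outside, world axes, zero at the start; "wrist_torque": the same for the moment, N m; "gripper_width": finger opening in m; "gripper_force": force on a finger pad.
Only numpy, scipy, OpenCV 4.12 (cv2) and the standard library are available. Lean on these libraries where they do the work, as an engineer would, in place of code of your own. Each camera call takes 0.05 s, during which the arm holds its last target. There are 200 camera calls.

## Working session

There is one attempt and no reset: what is moved stays moved. The work goes in short steps, Python scripts to look and compute and a tool call to move; the robot and the scene stay as the last step left them, time stands still between calls to the robot, and variables do not carry over. Pictures are saved under pics/ and viewed, at most 14 in all, crops included, and the job is handed in when it is done.

Besides the shell and the picture viewer there is one more tool, called after "Call:" as name(argument=value, ...), one argument or row to a line, values as JSON. arm_command: Moves the arm, as the interface text tells. Its arguments: {"type":"object","properties":{"slide":{"type":"array"},"twist":{"type":"array"},"grip":{"type":"number"},"newtons":{"type":"number"}},"required":["slide","twist"]}

```bash
mkdir -p pics; ls; python3 - <<'E'
from workcell import read_state, camera, pinch_z
import cv2
print(read_state(), pinch_z)
for n in ("scene","top"):
    c=camera(n); cv2.imwrite(f"pics/{n}0.png",c["image"][:,:,::-1]); print(n,c["intrinsics"],c["R"],c["t"])
E
```

```text
pics
{'time': 0.0, 'joints': array([ 1.29297795e+00,  1.26400770e-01, -4.06339328e-02,  1.40535831e+00,
       -1.79703971e-05,  1.57081255e+00]), 'joint_velocities': array([ 0.0001398 , -0.0016969 ,  0.00055299,  0.00093852,  0.00197491,
        0.00165421]), 'joint_efforts': array([-1.99403348e-04, -4.35917652e+01,  3.52921951e+01,  1.72440021e-02,
       -1.67201250e-05,  5.29491597e-07]), 'position': array([0.14391176, 0.50459584, 0.30310559]), 'tool_rot': array([ 1.38470876e-01,  9.90366184e-01, -7.91897692e-04, -1.01635769e-04]), 'force': array([-0.25240124, -0.22111014,  0.0841212 ]), 'wrist_torque': array([-0.02480818,  0.00811091, -0.04443512]), 'gripper_force': 0.0, 'gripper_width': 0.08544745985098857} 0.0539
scene [[506.53201909   0.         321.41669557]
 [  0.         506.53201909 245.00020735]
 [  0.           0.           1.        ]] [[-0.6933459   0.72052435 -0.01077599]
 [ 0.45932078  0.43037369 -0.77704756]
 [-0.55524398 -0.54371238 -0.62934964]] [ 0.37482213 -0.19279584  1.40033268]
top [[479.80581925   0.         318.93486584]
 [  0.         479.80581925 241.64898841]
 [  0.           0.           1.        ]] [[ 0.02027618 -0.99978515 -0.00430509]
 [-0.98211832 -0.01911141 -0.18729216]
 [ 0.18716964  0.00802568 -0.98229482]] [6.17397896e-04 5.97696506e-01 9.97141626e-01]
```

View pics/top0.png

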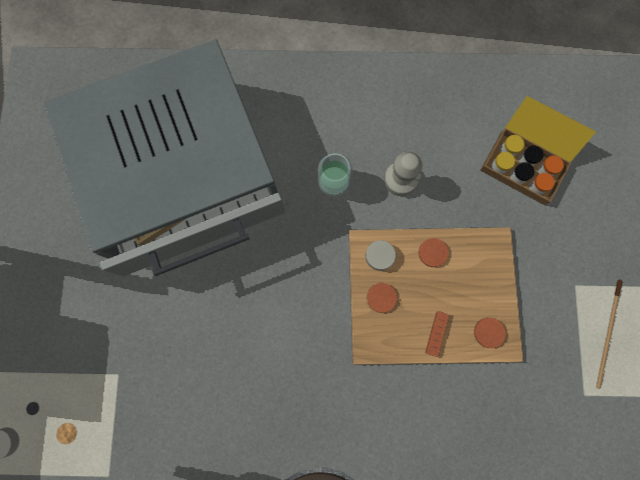

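View pics/scene0.png

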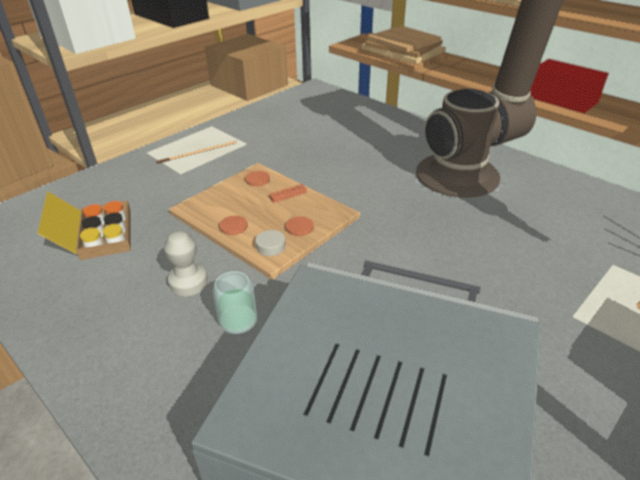

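The top view shows three tiles (434,252), (382,298), (490,333), the weight (381,255), one bar (439,334), the handle (155,272)–(248,238) and the drawer slightly open, with the plywood box edge showing at (155,235). The scene view agrees with this count.

```bash
cat > h.py <<'E'
import numpy as np, cv2
from workcell import read_state, camera, pinch_z
from scipy.spatial.transform import Rotation as Ro
def ray(c,uv,z):
    "pixels -> world points on plane z"
    uv=np.atleast_2d(np.asarray(uv,float)); K=c["intrinsics"]; R=c["R"]
    d=np.c_[uv,np.ones(len(uv))]@np.linalg.inv(K).T@R
    o=-R.T@c["t"]; s=(z-o[2])/d[:,2]
    return o+s[:,None]*d
def proj(c,X):
    p=np.atleast_2d(X)@c["R"].T+c["t"]; p=p@c["intrinsics"].T; return p[:,:2]/p[:,2:]
def blobs(mask,amin=80):
    cs,_=cv2.findContours(mask.astype(np.uint8),cv2.RETR_EXTERNAL,cv2.CHAIN_APPROX_NONE)
    return [k.reshape(-1,2).astype(float) for k in cs if cv2.contourArea(k)>amin]
def red(c):
    h=cv2.cvtColor(c["image"],cv2.COLOR_RGB2HSV); 
    m=((h[...,0]<9)|(h[...,0]>172))&(h[...,1]>110)&(h[...,2]>60)
    return cv2.morphologyEx(m.astype(np.uint8),cv2.MORPH_OPEN,np.ones((3,3)))
def fit(c,cnt,z):
    P=ray(c,cnt,z)[:,:2]; r=cv2.minAreaRect((P*1000).astype(np.float32)); return r
def tcp():
    s=read_state(); R=Ro.from_quat(s["tool_rot"]).as_matrix()
    return s["position"],R
E
python3 - <<'E'
from h import *
c=camera("top"); s=camera("scene")
for n,cc in(("top",c),("scene",s)):
    for k in blobs(red(cc)):
        print(n,k.mean(0).round(),fit(cc,k,0.028))
print("board top",ray(c,[(349,229),(511,228),(522,362),(354,364)],.018).round(3))
print("weight top",ray(c,[(381,255)],.042),ray(s,[(270,241)],.042))
P=ray(c,[(47,102),(217,40),(273,185),(96,252)],.18);print("cab top",P.round(3))
Q=ray(c,[(101,264),(279,197)],.157);print("panel top",Q.round(3))
H=ray(c,[(155,270),(248,236)],.151);print("handle",H.round(3),np.linalg.norm(H[0]-H[1]))
H=ray(s,[(366,265),(479,290)],.151);print("handle scene",H.round(3),np.linalg.norm(H[0]-H[1]))
print("cabtop scene",ray(s,[(308,265),(538,320),(200,450)],.18).round(3))
# jar, head
print("jar",ray(c,[(334,180)],.0),"head",ray(c,[(402,183)],0.0))
E
```

```text
scene [568.  85.] ((-769.5235595703125, -34.149169921875), (465.45477294921875, 241.4324493408203), 15.556540489196777)
board top [[ 0.636 -0.055  0.018]
 [ 0.645 -0.426  0.018]
 [ 0.348 -0.433  0.018]
 [ 0.336 -0.069  0.018]]
weight top [[ 0.57291663 -0.12536292  0.042     ]] [[ 0.58140183 -0.11715818  0.042     ]]
cab top [[0.855 0.576 0.18 ]
 [1.002 0.235 0.18 ]
 [0.686 0.105 0.18 ]
 [0.545 0.441 0.18 ]]
panel top [[0.525 0.44  0.157]
 [0.669 0.094 0.157]]
handle [[0.516 0.334 0.151]
 [0.588 0.154 0.151]] 0.1944207634540373
handle scene [[0.597 0.165 0.151]
 [0.518 0.34  0.151]] 0.19244882472628297
cabtop scene [[0.689 0.115 0.18 ]
 [0.545 0.447 0.18 ]
 [1.006 0.254 0.18 ]]
jar [[ 0.75795572 -0.01977644  0.        ]] head [[ 0.75357851 -0.18093633  0.        ]]
```

```bash
python3 - <<'E'
from h import *
c=camera("top")
cv2.imwrite("pics/crop1.png",cv2.resize(c["image"][30:290,30:300,::-1],None,fx=2.2,fy=2.2,interpolation=cv2.INTER_CUBIC))
w=camera("wrist");print(w["R"],w["t"])
E
```

```text
[[ 2.74518758e-01  9.61581559e-01  5.97795040e-04]
 [ 9.26139637e-01 -2.64567686e-01  2.68829522e-01]
 [ 2.58659668e-01 -7.32451048e-02 -9.63187589e-01]] [-0.52561349 -0.03379682  0.37894695]
```

View pics/crop1.png

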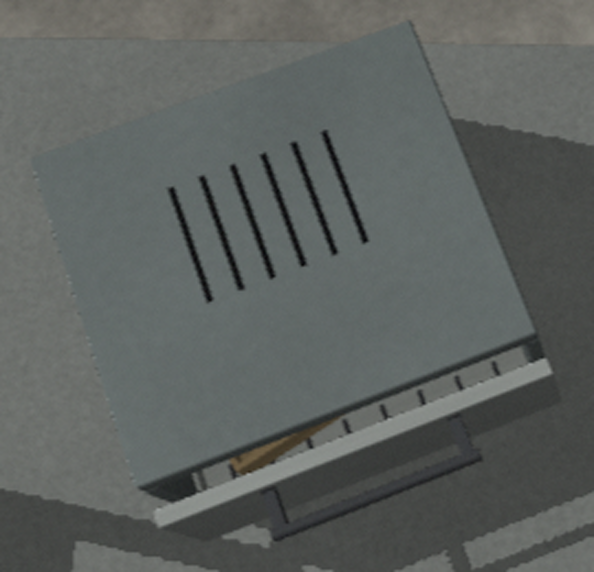

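The crop shows the cabinet's front-top edge from (138,487) to (535,336), the panel's top rim from (157,517) to (550,368), and the handle from (277,537) to (480,458); the box is on the left half, so the plate is on the right. Next I'll fix the tile mask and the cabinet frame.

```bash
python3 - <<'E'
from h import *
c=camera("top"); s=camera("scene")
h=cv2.cvtColor(c["image"],cv2.COLOR_RGB2HSV)
print(h[252,434],h[298,382],h[334,439],"wood",h[300,450],"weight",h[255,381], "scene",cv2.cvtColor(s["image"],cv2.COLOR_RGB2HSV)[226,233])
C=lambda u,v:(u/2.2+30,v/2.2+30)
fl,fr,bl,br=ray(c,[C(138,487),C(535,336),C(33,157),C(410,20)],.18)[:,:2]
print(fl,fr,bl,br,np.linalg.norm(fl-fr),np.linalg.norm(fl-bl),np.linalg.norm(br-fr))
yv=fl-fr; print("yaw from y",np.degrees(np.arctan2(-yv[0],yv[1])))
p=ray(c,[C(157,525),C(551,373)],.157)[:,:2]; yv=p[0]-p[1];print("panel outer",p,np.degrees(np.arctan2(-yv[0],yv[1])),np.linalg.norm(yv))
p=ray(c,[C(275,530),C(477,453)],.148)[:,:2]; yv=p[0]-p[1];print("handle",p,p.mean(0),np.degrees(np.arctan2(-yv[0],yv[1])),np.linalg.norm(yv))
E
```

```text
[  9 152 148] [  9 152 148] [  9 124 115] wood [ 16 112 164] weight [ 28  21 145] scene [  9 142 194]
[0.54644667 0.44768144] [0.69107027 0.10451584] [0.85628159 0.57983777] [1.00385809 0.23618672] 0.37239577758026404 0.33684264887335363 0.3393721281289748
yaw from y 22.852487648187225
panel outer [[0.51610477 0.43812673]
 [0.66333997 0.09102913]] 22.98615356022926 0.37703441403977905
handle [[0.5147903  0.33535158]
 [0.58903829 0.15674061]] [0.55191429 0.24604609] 22.572493788659337 0.19342864820321506
```

Call:
arm_command(
  slide=[
    [45,-28.5,0],
    [45,-28.5,0],
    [45,-28.5,0],
    [45,-28.5,0],
    [45,-28.5,0],
    [45,-28.5,0],
    [45,-28.5,0],
    [45,-28.5,0],
    [45,-28.5,0],
    [0,0,0],
  ],
  twist=[
    [0,0,-5.7],
    [0,0,-5.7],
    [0,0,-5.7],
    [0,0,-5.7],
    [0,0,-5.7],
    [0,0,-5.7],
    [0,0,-5.7],
    [0,0,-5.7],
    [0,0,-5.7],
    [0,0,0],
  ],
  grip=0.45,
  newtons=40,
)

```text
time: 1.65
position: [0.5515, 0.2462, 0.3028]
tool_rot: [0.556, 0.832, -0.0, -0.0]
force: [0.0, 0.0, -0.4]
gripper_width: 0.0387
gripper_force: 0.0
```

```bash
sed -i 's/h\[...,0\]<9)/h[...,0]<13)/' h.py; python3 - <<'E'
from h import *
p,R=tcp(); print(p,R.round(3)); print(read_state()["gripper_width"],read_state()["joints"].round(2))
w=camera("wrist"); cv2.imwrite("pics/w1.png",w["image"][:,:,::-1])
c=-w["R"].T@w["t"]; print("cam in tool",R.T@(c-p)); print(R.T@w["R"].T)
print(proj(w,[p+R@np.array([0,0,.054])]), proj(w,[[.551,.248,.145]]))
c=camera("top")
for k in blobs(red(c)): print(k.mean(0).round(),fit(c,k,.028))
s=camera("scene")
for k in blobs(red(s)): print(k.mean(0).round(),fit(s,k,.028))
E
```

```text
[0.55145342 0.24622666 0.30280318] [[-0.383  0.924 -0.001]
 [ 0.924  0.383 -0.001]
 [-0.001 -0.001 -1.   ]]
0.03872891139006541 [ 0.42  0.28  0.15  1.44 -0.    1.6 ]
cam in tool [ 0.06915019 -0.00059343 -0.07086934]
[[-2.25417514e-04 -9.63499082e-01 -2.67711540e-01]
 [ 9.99999524e-01 -4.71401220e-04  8.54566212e-04]
 [-9.49573307e-04 -2.67711220e-01  9.63498729e-01]]
[[323.35040759 332.409698  ]] [[323.26162122 247.29597117]]
[490. 332.] ((409.3132629394531, -362.28143310546875), (61.96226119995117, 64.11129760742188), 1.1542805433273315)
[437. 333.] ((405.2747497558594, -247.95916748046875), (28.557144165039062, 95.45186614990234), 73.87935638427734)
[382. 297.] ((480.4898986816406, -127.86952209472656), (63.93820571899414, 64.04306030273438), 0.08738289028406143)
[433. 252.] ((584.519775390625, -244.80892944335938), (63.72809982299805, 65.60285949707031), 1.1128286123275757)
[549. 173.] ((774.5882568359375, -515.635009765625), (44.3306884765625, 93.81822204589844), 60.59827423095703)
[299. 226.] ((486.9461364746094, -125.18151092529297), (69.88893127441406, 63.65378189086914), 43.10501480102539)
[233. 225.] ((590.1660766601562, -241.0809326171875), (73.00241088867188, 63.198509216308594), 50.505523681640625)
[ 92. 211.] ((788.4829711914062, -539.05126953125), (56.081809997558594, 41.69826126098633), 64.04988861083984)
[113. 207.] ((745.263916015625, -515.8123168945312), (55.51673889160156, 37.93240737915039), 62.31642150878906)
[287. 193.] ((407.7864685058594, -246.99549865722656), (43.688453674316406, 101.43968200683594), 73.79805755615234)
[257. 178.] ((416.8228759765625, -358.2940673828125), (77.4078369140625, 61.22145080566406), 48.58721923828125)
[576.  87.] ((-773.0458984375, 8.407669067382812), (463.09918212890625, 171.77810668945312), 18.50640869140625)
```

View pics/w1.png

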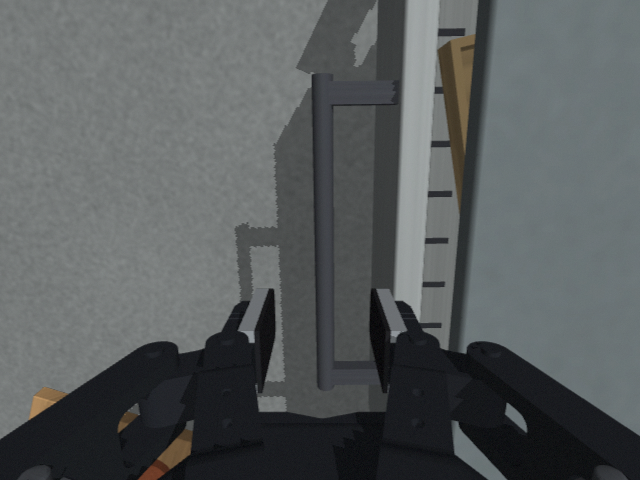

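The wrist view shows the handle bar running vertically at columns 321–326, midway between the fingers. I'll go down and grip it.

Call:
arm_command(
  slide=[
    [0,0,-35],
    [0,0,-35],
    [0,0,-25],
    [0,0,-9],
    [0,0,0],
  ],
  twist=[
    [0,0,0.5],
    [0,0,0],
    [0,0,0],
    [0,0,0],
    [0,0,0],
  ],
)

```text
time: 2.42
position: [0.5483, 0.249, 0.2002]
tool_rot: [0.549, 0.836, -0.0, -0.0]
force: [0.4, 0.5, -0.9]
gripper_width: 0.0386
gripper_force: 0.0
```

Call:
arm_command(
  slide=[
    [0,0,0],
    [0,0,0],
    [0,0,0],
    [0,0,0],
  ],
  twist=[
    [0,0,0],
    [0,0,0],
    [0,0,0],
    [0,0,0],
  ],
  grip=0,
)

```text
time: 2.92
position: [0.5496, 0.2489, 0.2016]
tool_rot: [0.55, 0.835, 0.001, 0.001]
force: [0.3, 1.0, 6.5]
gripper_width: 0.0106
gripper_force: 39.2
```

Call:
arm_command(
  slide=[
    [-10,-4.3,0],
    [-20,-8.5,0],
    [-20,-8.5,0],
    [-20,-8.5,0],
    [-20,-8.5,0],
    [-20,-8.5,0],
    [-20,-8.5,0],
    [-20,-8.5,0],
    [-15,-6.4,0],
    [-7,-3,0],
  ],
  twist=[
    [0,0,0],
    [0,0,0],
    [0,0,0],
    [0,0,0],
    [0,0,0],
    [0,0,0],
    [0,0,0],
    [0,0,0],
    [0,0,0],
    [0,0,0],
  ],
)

```text
time: 4.18
position: [0.3813, 0.1768, 0.2017]
tool_rot: [0.55, 0.835, 0.005, 0.004]
force: [33.2, 13.7, -20.9]
gripper_width: 0.0107
gripper_force: 39.2
```

Call:
arm_command(
  slide=[
    [-3,-1.3,0],
    [-3,-1.3,0],
    [0,0,0],
  ],
  twist=[
    [0,0,0],
    [0,0,0],
    [0,0,0],
  ],
)

```text
time: 4.55
position: [0.3807, 0.1765, 0.2017]
tool_rot: [0.55, 0.835, 0.009, 0.007]
force: [40.7, 18.1, -28.0]
gripper_width: 0.0105
gripper_force: 39.2
```

Drawer is at its stop (force rose, motion stopped). Releasing and lifting towards the board.

Call:
arm_command(
  slide=[
    [8,3.5,0],
    [0,0,0],
    [0,0,0],
  ],
  twist=[
    [0,0,0],
    [0,0,0],
    [0,0,0],
  ],
  grip=0.45,
)

```text
time: 4.92
position: [0.3783, 0.1757, 0.1997]
tool_rot: [0.55, 0.835, -0.001, -0.0]
force: [-0.4, 0.4, -0.7]
gripper_width: 0.0387
gripper_force: 0.0
```

Call:
arm_command(
  slide=[
    [0,0,30],
    [0,0,40],
    [0,0,40],
    [10,-50,20],
    [10,-58,0],
    [10,-58,0],
    [10,-58,0],
    [0,0,0],
  ],
  twist=[
    [0,0,0],
    [0,0,0],
    [0,0,0],
    [0,0,0],
    [0,0,0],
    [0,0,0],
    [0,0,0],
    [0,0,0],
  ],
)

```text
time: 5.92
position: [0.4184, -0.0513, 0.3296]
tool_rot: [0.553, 0.833, -0.0, -0.0]
force: [-0.3, 0.7, -0.2]
gripper_width: 0.0384
gripper_force: 0.0
```

```bash
python3 - <<'E'
from h import *
p,R=tcp(); print(p,R.round(3),read_state()["joints"].round(2))
c=camera("top"); cv2.imwrite("pics/top2.png",cv2.resize(c["image"][:400,30:530,::-1],None,fx=1.5,fy=1.5,interpolation=cv2.INTER_CUBIC))
E
```

```text
[ 0.41844872 -0.05134438  0.32963673] [[-0.389  0.921 -0.001]
 [ 0.921  0.389 -0.001]
 [-0.    -0.001 -1.   ]] [-0.12 -0.07 -0.18  1.46 -0.    1.05]
```

View pics/top2.png

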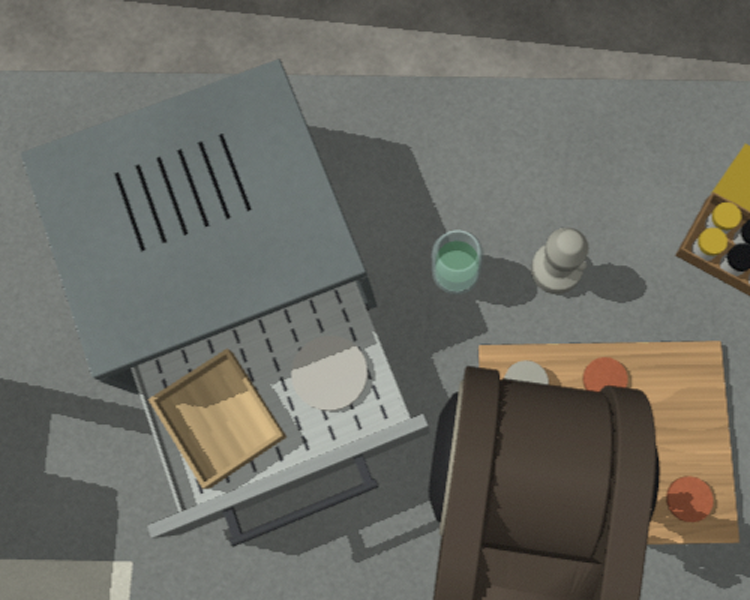

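The top view shows the open drawer: plate centre near crop (330,372), box corners (152,402), (229,350), (284,436), (206,487).

```bash
cat >> h.py <<'E'
YAW=np.radians(23.15); CX=np.array([np.cos(YAW),np.sin(YAW)]); CY=np.array([-np.sin(YAW),np.cos(YAW)]); C0=np.array([.620,.279])
def cab(p): d=np.asarray(p)[:2]-C0; return np.round([d@CX,d@CY],4)
E
python3 - <<'E'
from h import *
c=camera("top")
D=lambda u,v:(u/1.5+30,v/1.5)
P=ray(c,[D(329.5,372),D(289,375),D(369,372),D(330,411)],.07)
for q in P: print(q.round(4),cab(q))
print((P[1]+P[2])/2)
B=ray(c,[D(152,402),D(229,350),D(284,436),D(206,487)],.09)[:,:2]
print(B.round(3),np.linalg.norm(B-np.roll(B,-1,0),axis=1)); m=B.mean(0);print("box",m,cab(m)); 
v=B[1]-B[2]; print("long dir",np.degrees(np.arctan2(v[1],v[0])))
p=ray(c,[D(152,528),D(426,420)],.157);print([cab(q) for q in p])
print(cab(ray(c,[D(100,376)],.18)[0]),cab(ray(c,[D(364,274)],.18)[0]))
k=[k for k in blobs(red(c))];print([ (fit(c,x,.032)) for x in k])
E
```

```text
[0.5781 0.1619 0.07  ] [-0.0846 -0.0912]
[0.5726 0.2201 0.07  ] [-0.0668 -0.0355]
[0.5792 0.1049 0.07  ] [-0.1059 -0.144 ]
[0.5216 0.1585 0.07  ] [-0.1378 -0.0721]
[0.5758833  0.16251663 0.07      ]
[[0.527 0.406]
 [0.604 0.303]
 [0.483 0.218]
 [0.411 0.321]] [0.12815889 0.14780054 0.12569989 0.1439116 ]
box [0.5061779  0.31207059] [-0.0917  0.0752]
long dir 35.3687070254299
[array([-0.2076,  0.1814]), array([-0.2104, -0.192 ])]
[-0.0029  0.1766] [-0.0027 -0.1875]
[((409.2967224121094, -361.7548522949219), (61.72917938232422, 65.57316589355469), 1.1542906761169434), ((591.4630737304688, -242.6524658203125), (49.027671813964844, 66.42720794677734), 7.176097393035889), ((772.7474975585938, -513.436279296875), (44.16394805908203, 94.45924377441406), 60.59827423095703)]
```

Call:
arm_command(
  slide=[
    [-2,-33,-15],
    [-2,-33,-15],
    [-2,-33,-15],
    [-2,-33,-15],
    [-2,-33,-15],
    [-3,-33,-15],
    [0,0,0],
    [0,0,0],
  ],
  twist=[
    [0,0,8.5],
    [0,0,8.5],
    [0,0,8.5],
    [0,0,8.5],
    [0,0,8.5],
    [0,0,8.5],
    [0,0,0],
    [0,0,0],
  ],
  grip=0.55,
)

```text
time: 7.02
position: [0.4063, -0.2445, 0.2402]
tool_rot: [0.137, 0.991, 0.0, -0.0]
force: [-0.3, 0.1, -0.9]
gripper_width: 0.0468
gripper_force: 0.0
```

```bash
cat >> h.py <<'E'
def wfit(z,name=None):
    "red blobs in wrist view on plane z: centre, size, and offset from TCP (mm)"
    p,R=tcp(); w=camera("wrist")
    if name: cv2.imwrite(name,w["image"][:,:,::-1])
    yaw=np.degrees(np.arctan2(R[1,1],R[0,1])); print("tcp",(p*1e3).round(1),"yaw",yaw.round(1),"tilt",R[:2,2].round(4))
    for k in blobs(red(w),300):
        r=fit(w,k,z); print(k.mean(0).round(),np.round(r[0],1),np.round(r[1],1),round(r[2],1),"d",np.round(np.array(r[0])-p[:2]*1e3,1), "edge" if k.min()<2 or k[:,0].max()>637 or k[:,1].max()>477 else "")
    return w
E
python3 - <<'E'
from h import *
wfit(.032,"pics/w3.png")
E
```

```text
tcp [ 406.3 -244.5  240.2] yaw 74.3 tilt [-0.0001  0.0006]
[369. 398.] [ 559.2 -245.8] [49.2 32.2] 78.4 d [152.9  -1.3] 
[487. 276.] [ 479.5 -128.2] [65.2 65.5] 56.8 d [ 73.3 116.2] 
[180. 270.] [ 408.2 -359.3] [66.7 65.3] 74.2 d [   2.  -114.8] 
[317. 227.] [ 404.9 -246.9] [25.9 95.1] 73.3 d [-1.3 -2.4]
```

View pics/w3.png

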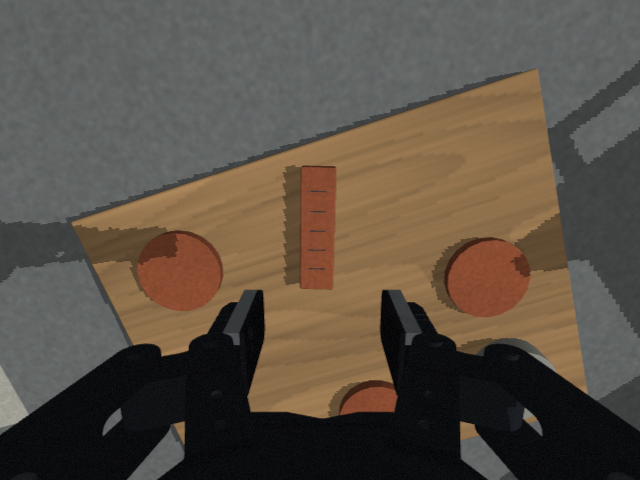

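The wrist view shows the bar at (317,227) between the fingers, sizes 26 × 95 as expected. I'll go down and grip.

Call:
arm_command(
  slide=[
    [-1,-2.5,-50],
    [0,0,-50],
    [0,0,-30],
    [0,0,-12],
    [0,0,-4],
    [0,0,0],
  ],
  twist=[
    [0,0,-1],
    [0,0,0],
    [0,0,0],
    [0,0,0],
    [0,0,0],
    [0,0,0],
  ],
)

```text
time: 7.82
position: [0.4058, -0.2486, 0.0951]
tool_rot: [0.145, 0.989, -0.0, 0.001]
force: [0.0, 1.0, 0.5]
gripper_width: 0.047
gripper_force: 0.0
```

Call:
arm_command(
  slide=[
    [0,0,0],
    [0,0,0],
    [0,0,0],
    [0,0,0],
  ],
  twist=[
    [0,0,0],
    [0,0,0],
    [0,0,0],
    [0,0,0],
  ],
  grip=0,
  newtons=40,
)

```text
time: 8.32
position: [0.4057, -0.2489, 0.0953]
tool_rot: [0.145, 0.989, -0.0, 0.001]
force: [-0.7, 0.9, 6.2]
gripper_width: 0.0247
gripper_force: 40.1
```

Call:
arm_command(
  slide=[
    [0,0,45],
    [0,0,60],
    [0,0,60],
    [0,0,20],
    [0,0,0],
  ],
  twist=[
    [0,0,0],
    [0,0,0],
    [0,0,0],
    [0,0,0],
    [0,0,0],
  ],
)

```text
time: 8.95
position: [0.4056, -0.2489, 0.2808]
tool_rot: [0.145, 0.989, -0.001, 0.002]
force: [-1.4, 0.1, -1.6]
gripper_width: 0.0247
gripper_force: 39.6
```

Call:
arm_command(
  slide=[
    [10,56,0],
    [10,56,0],
    [10,56,0],
    [10,56,0],
    [10,56,0],
    [10,56,0],
    [10,56,0],
    [10,56,0],
    [10,56,0],
    [10,56,0],
  ],
  twist=[
    [0,0,5.2],
    [0,0,5.2],
    [0,0,5.2],
    [0,0,5.2],
    [0,0,5.2],
    [0,0,5.2],
    [0,0,5.2],
    [0,0,5.2],
    [0,0,5.2],
    [0,0,5.2],
  ],
)

```text
time: 10.2
position: [0.5046, 0.3132, 0.2767]
tool_rot: [-0.305, 0.953, -0.0, -0.001]
force: [0.5, -0.6, 0.3]
gripper_width: 0.0245
gripper_force: 39.7
```

Call:
arm_command(
  slide=[
    [0,0,0],
    [0,0,0],
  ],
  twist=[
    [0,0,0],
    [0,0,0],
  ],
)

```text
time: 10.45
position: [0.5044, 0.3112, 0.277]
tool_rot: [-0.303, 0.953, -0.001, -0.002]
force: [0.4, 0.0, -0.6]
gripper_width: 0.0252
gripper_force: 39.7
```

```bash
python3 - <<'E'
from h import *
wfit(.09,"pics/w4.png")
E
```

```text
tcp [504.4 311.2 277. ] yaw 125.3 tilt [-0.0027 -0.002 ]
[322. 302.] [552.3 346.8] [181.5  49.7] 35.3 d [48.  35.5]
```

View pics/w4.png

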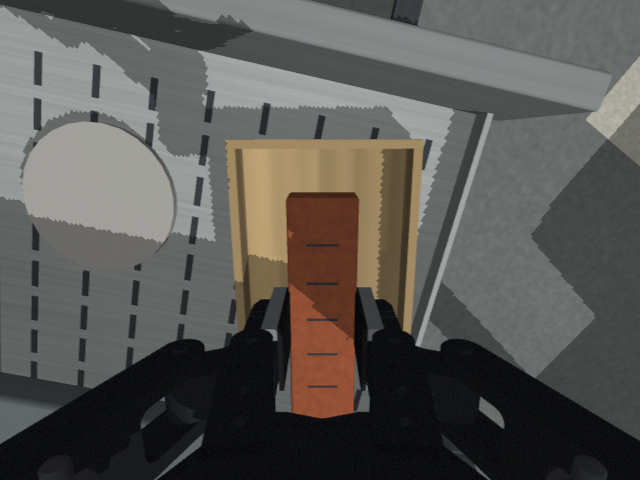

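The wrist view shows the bar held over the box, aligned with it (box front wall from (228,142) to (425,142)); the plate's edges run over columns 22–176 and rows 121–270.

Call:
arm_command(
  slide=[
    [1,0,-45],
    [1,0,-45],
    [0,0,-25],
    [0,0,-12],
    [0,0,-4],
    [0,0,0],
  ],
  twist=[
    [0,0,0],
    [0,0,0],
    [0,0,0],
    [0,0,0],
    [0,0,0],
    [0,0,0],
  ],
)

```text
time: 11.25
position: [0.5074, 0.3114, 0.1489]
tool_rot: [-0.303, 0.953, 0.0, 0.001]
force: [0.5, -0.2, -0.5]
gripper_width: 0.0245
gripper_force: 39.7
```

Call:
arm_command(
  slide=[
    [0,0,0],
    [0,0,0],
    [0,0,0],
  ],
  twist=[
    [0,0,0],
    [0,0,0],
    [0,0,0],
  ],
  grip=0.55,
)

```text
time: 11.62
position: [0.5071, 0.3117, 0.1484]
tool_rot: [-0.303, 0.953, 0.0, 0.0]
force: [0.1, 0.7, 1.0]
gripper_width: 0.0468
gripper_force: 0.0
```

Call:
arm_command(
  slide=[
    [0,0,30],
    [0,0,40],
    [0,-45,62],
    [25,-60,20],
    [25,-38,0],
    [0,0,0],
    [0,0,0],
  ],
  twist=[
    [0,0,0],
    [0,0,0],
    [0,0,-4],
    [0,0,-4],
    [0,0,-4],
    [0,0,0],
    [0,0,0],
  ],
)

```text
time: 12.5
position: [0.5547, 0.1818, 0.2866]
tool_rot: [-0.202, 0.979, 0.0, -0.0]
force: [0.8, 0.2, -0.6]
gripper_width: 0.0466
gripper_force: 0.0
```

```bash
python3 - <<'E'
from h import *
w=wfit(.08,"pics/w5.png")
E
```

```text
tcp [554.7 181.8 286.6] yaw 113.3 tilt [-0.0007  0.0002]
[503. 235.] [506.3 312.4] [97.1 26.2] 35.4 d [-48.4 130.5]
```

View pics/w5.png

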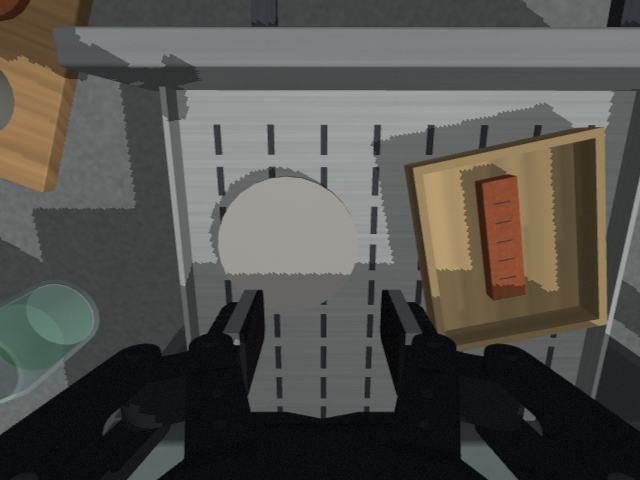

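The bar lies in the box at (503,235), and the plate is clear to see (columns 218–358, from row 177). I'll measure its centre.

```bash
cat >> h.py <<'E'
def circ(w,seeds,z,tol=6,box=None):
    "flood fill from seeds, hull, circle fit on plane z"
    im=cv2.GaussianBlur(w["image"],(3,3),0).copy(); m=np.zeros((482,642),np.uint8)
    for s in seeds: cv2.floodFill(im,m,s,0,(tol,)*3,(tol,)*3,4|cv2.FLOODFILL_MASK_ONLY|cv2.FLOODFILL_FIXED_RANGE|(255<<8))
    m=m[1:-1,1:-1]; pts=blobs(cv2.morphologyEx(m,cv2.MORPH_OPEN,np.ones((5,5))))
    h=cv2.convexHull(np.vstack(pts).astype(np.float32)).reshape(-1,2)
    P=ray(w,h,z)[:,:2]*1e3; A=np.c_[2*P,np.ones(len(P))]; x=np.linalg.lstsq(A,(P**2).sum(1),rcond=None)[0]
    r=np.sqrt(x[2]+x[:2]@x[:2]); res=np.linalg.norm(P-x[:2],axis=1)-r
    return x[:2].round(1),round(r,1),res.std().round(2),h.min(0),h.max(0)
E
python3 - <<'E'
from h import *
w=camera("wrist")
for tol in(8,12,16):
    print(circ(w,[(288,220)],.07,tol),circ(w,[(288,220),(288,290)],.07,tol))
print(ray(w,[(218,240),(358,240),(288,177)],.07))
E
```

```text
(array([576.4, 171.4]), np.float64(59.4), np.float64(5.57), array([218., 178.], dtype=float32), array([378., 272.], dtype=float32)) (array([539.4, 233.6]), np.float64(137.4), np.float64(18.55), array([194., 105.], dtype=float32), array([568., 375.], dtype=float32))
(array([467.4, 196.2]), np.float64(146.1), np.float64(30.29), array([180.,  91.], dtype=float32), array([609., 273.], dtype=float32)) (array([541.5, 237.5]), np.float64(173.4), np.float64(16.62), array([169.,  91.], dtype=float32), array([609., 415.], dtype=float32))
(array([470.8, 193.2]), np.float64(146.5), np.float64(31.98), array([180.,  91.], dtype=float32), array([610., 273.], dtype=float32)) (array([541.1, 233.8]), np.float64(172.2), np.float64(17.61), array([169.,  91.], dtype=float32), array([610., 415.], dtype=float32))
[[0.59585324 0.11280637 0.07      ]
 [0.55238215 0.21372385 0.07      ]
 [0.52864428 0.14492736 0.07      ]]
```

```bash
python3 - <<'E'
from h import *
w=camera("wrist"); im=w["image"].astype(int)
for uv in [(288,220),(288,290),(300,150),(200,220),(370,220),(340,320),(240,290)]: print(uv,im[uv[1],uv[0]])
rb=cv2.GaussianBlur((im[...,0]-im[...,2]).astype(np.float32),(5,5),0)
m=(rb>3)&(rb<25); m[:, :200]=0; m[:,380:]=0; m[:160]=0; m[330:]=0
k=max(blobs(cv2.morphologyEx(m.astype(np.uint8),cv2.MORPH_OPEN,np.ones((7,7)))),key=len)
print(k.min(0),k.max(0))
h=cv2.convexHull(k.astype(np.float32)).reshape(-1,2); h=h[h[:,1]<285]
P=ray(w,h,.07)[:,:2]*1e3; A=np.c_[2*P,np.ones(len(P))]; x=np.linalg.lstsq(A,(P**2).sum(1),rcond=None)[0]
r=np.sqrt(x[2]+x[:2]@x[:2]); print(x[:2],r,(np.linalg.norm(P-x[:2],axis=1)-r).std(),cab(x[:2]/1e3))
E
```

```text
(288, 220) [155 153 149]
(288, 290) [101 101  96]
(300, 150) [149 154 152]
(200, 220) [148 154 151]
(370, 220) [63 65 69]
(340, 320) [96 99 98]
(240, 290) [103 102  99]
[218. 177.] [355. 309.]
[579.30255969 164.33656399] 54.634579891956996 0.1613989378531605 [-0.0825 -0.0894]
```

Call:
arm_command(
  slide=[
    [-12.5,-51.6,-8],
    [-12.5,-51.6,-8],
    [-12.5,-51.6,-8],
    [-12.5,-51.6,-8],
    [-12.5,-51.6,-8],
    [-12.5,-51.6,-8],
    [0,0,0],
    [0,0,0],
  ],
  twist=[
    [0,0,-6.4],
    [0,0,-6.4],
    [0,0,-6.4],
    [0,0,-6.4],
    [0,0,-6.4],
    [0,0,-6.4],
    [0,0,0],
    [0,0,0],
  ],
  grip=1,
)

```text
time: 13.65
position: [0.4801, -0.1272, 0.2389]
tool_rot: [0.131, 0.991, 0.0, 0.0]
force: [-0.7, 0.1, 0.0]
gripper_width: 0.0853
gripper_force: 0.0
```

```bash
python3 - <<'E'
from h import *
wfit(.028)
E
```

```text
tcp [ 480.1 -127.2  238.9] yaw 75.0 tilt [0.0002 0.0004]
[226. 378.] [ 587.5 -237.8] [53.2 70.9] 48.7 d [ 107.4 -110.6] 
[321. 230.] [ 481.4 -126.9] [65.  66.1] 73.2 d [1.4 0.3] 
[ 17. 220.] [ 417.8 -344. ] [35.5 67.3] 62.1 d [ -62.3 -216.8] edge
```

Call:
arm_command(
  slide=[
    [1.4,0.3,-50],
    [0,0,-50],
    [0,0,-34],
    [0,0,-13],
    [0,0,-5],
    [0,0,0],
  ],
  twist=[
    [0,0,0],
    [0,0,0],
    [0,0,0],
    [0,0,0],
    [0,0,0],
    [0,0,0],
  ],
)

```text
time: 14.45
position: [0.4822, -0.1274, 0.0879]
tool_rot: [0.131, 0.991, -0.0, 0.001]
force: [0.5, -1.0, -1.0]
gripper_width: 0.0857
gripper_force: 0.0
```

Call:
arm_command(
  slide=[
    [0,0,0],
    [0,0,0],
    [0,0,0],
    [0,0,0],
  ],
  twist=[
    [0,0,0],
    [0,0,0],
    [0,0,0],
    [0,0,0],
  ],
  grip=0,
  newtons=30,
)

```text
time: 14.95
position: [0.4822, -0.1278, 0.0885]
tool_rot: [0.132, 0.991, 0.0, 0.001]
force: [-1.9, 0.9, 5.4]
gripper_width: 0.0643
gripper_force: 31.8
```

Call:
arm_command(
  slide=[
    [0,0,50],
    [0,0,62],
    [0,0,60],
    [19.4,58.4,0],
    [19.4,58.4,0],
    [19.4,58.4,0],
    [19.4,58.4,0],
    [19.4,58.4,0],
    [0,0,0],
    [0,0,0],
  ],
  twist=[
    [0,0,0],
    [0,0,0],
    [0,0,0],
    [0,0,7.6],
    [0,0,7.6],
    [0,0,7.6],
    [0,0,7.6],
    [0,0,7.6],
    [0,0,0],
    [0,0,0],
  ],
)

```text
time: 16.2
position: [0.5782, 0.1645, 0.259]
tool_rot: [-0.198, 0.98, -0.0, -0.0]
force: [-0.1, -0.1, -0.8]
gripper_width: 0.064
gripper_force: 34.0
```

```bash
python3 - <<'E'
from h import *
p,R=tcp(); w=wfit(p[2]-.0605,"pics/w6.png")
E
```

```text
tcp [578.2 164.5 259. ] yaw 112.9 tilt [-0.0001 -0.0004]
[322. 314.] [576.9 165.1] [67.3 64.6] 22.8 d [-1.3  0.6] 
[563. 223.] [510.3 230.1] [51.1 13.7] 35.3 d [-67.9  65.6]
```

View pics/w6.png

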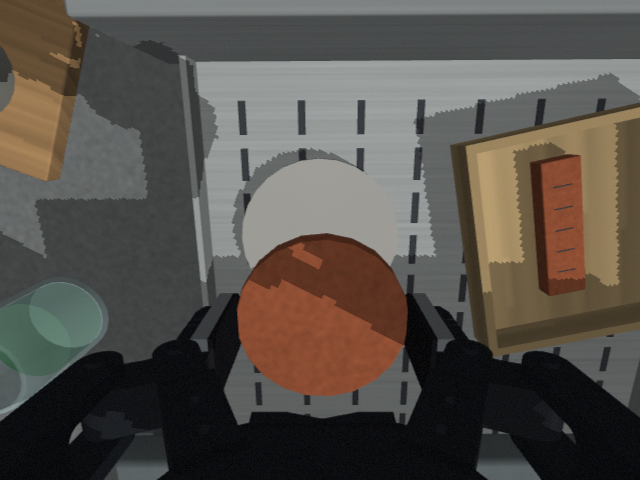

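The wrist view shows the tile held level at (322,314), in front of the plate. I'll set it down.

Call:
arm_command(
  slide=[
    [2,-0.5,-50],
    [0,0,-40],
    [0,0,-18],
    [0,0,-7],
    [0,0,-3],
    [0,0,0],
  ],
  twist=[
    [0,0,0],
    [0,0,0],
    [0,0,0],
    [0,0,0],
    [0,0,0],
    [0,0,0],
  ],
)

```text
time: 17.0
position: [0.5809, 0.164, 0.1421]
tool_rot: [-0.198, 0.98, 0.0, 0.001]
force: [1.7, -0.4, -0.4]
gripper_width: 0.0645
gripper_force: 34.0
```

Call:
arm_command(
  slide=[
    [0,0,-1],
    [0,0,0],
  ],
  twist=[
    [0,0,0],
    [0,0,0],
  ],
)

```text
time: 17.25
position: [0.5808, 0.1641, 0.1406]
tool_rot: [-0.198, 0.98, 0.0, 0.001]
force: [0.4, 0.1, 1.8]
gripper_width: 0.0641
gripper_force: 34.2
```

Call:
arm_command(
  slide=[
    [0,0,0],
    [0,0,0],
    [0,0,0],
    [0,0,30],
    [0,0,50],
    [0,0,40],
    [0,0,0],
    [0,0,0],
  ],
  twist=[
    [0,0,0],
    [0,0,0],
    [0,0,0],
    [0,0,0],
    [0,0,0],
    [0,0,0],
    [0,0,0],
    [0,0,0],
  ],
  grip=1,
)

```text
time: 18.25
position: [0.5802, 0.1638, 0.2593]
tool_rot: [-0.198, 0.98, -0.0, -0.0]
force: [-0.6, -0.0, -0.8]
gripper_width: 0.0853
gripper_force: 0.0
```

```bash
cat >> h.py <<'E'
def plate(w,rows):
    im=w["image"].astype(int)
    rb=cv2.GaussianBlur((im[...,0]-im[...,2]).astype(np.float32),(5,5),0)
    m=(rb>2); m[:, :190]=0; m[:,420:]=0; m[:rows[0]]=0; m[rows[1]:]=0
    k=max(blobs(cv2.morphologyEx(m.astype(np.uint8),cv2.MORPH_OPEN,np.ones((7,7)))),key=len)
    h=cv2.convexHull(k.astype(np.float32)).reshape(-1,2); h=h[h[:,1]<rows[1]-4]
    P=ray(w,h,.07)[:,:2]*1e3; A=np.c_[2*P,np.ones(len(P))]; x=np.linalg.lstsq(A,(P**2).sum(1),rcond=None)[0]
    r=np.sqrt(x[2]+x[:2]@x[:2]); print("plate",x[:2],r,(np.linalg.norm(P-x[:2],axis=1)-r).std(),k.min(0),k.max(0))
E
python3 - <<'E'
from h import *
w=wfit(.08); plate(w,(150,285))
E
```

```text
tcp [580.2 163.8 259.3] yaw 112.9 tilt [-0.0004 -0.0002]
[322. 239.] [580.  165.2] [65.8 64.5] 22.8 d [-0.3  1.3] 
[565. 221.] [506.4 312.6] [97.  26.1] 35.3 d [-73.8 148.7] 
plate [579.54159587 164.43262383] 54.99485040848651 0.12468675648982952 [244. 156.] [399. 284.]
```

Call:
arm_command(
  slide=[
    [0.7,-58.3,-3],
    [0.7,-58.3,-3],
    [0.7,-58.3,-3],
    [0.7,-58.3,-3],
    [0.7,-58.3,-3],
    [0.7,-58.3,-3],
    [0.7,-58.3,-3],
    [0,0,0],
    [0,0,0],
  ],
  twist=[
    [0,0,-6.6],
    [0,0,-6.6],
    [0,0,-6.6],
    [0,0,-6.6],
    [0,0,-6.6],
    [0,0,-6.6],
    [0,0,-6.6],
    [0,0,0],
    [0,0,0],
  ],
)

```text
time: 19.42
position: [0.5847, -0.2439, 0.2374]
tool_rot: [0.202, 0.979, 0.0, -0.001]
force: [-0.3, 0.4, 0.1]
gripper_width: 0.0855
gripper_force: 0.0
```

```bash
python3 - <<'E'
from h import *
wfit(.028)
E
```

```text
tcp [ 584.7 -243.9  237.4] yaw 66.7 tilt [-0.0023  0.0014]
[321. 230.] [ 585.  -243.7] [64.8 65.7] 66.6 d [0.3 0.2] 
[62. 68.] [ 410.4 -360.5] [69.5 65.2] 74.9 d [-174.3 -116.5]
```

Call:
arm_command(
  slide=[
    [0,0,-50],
    [0,0,-50],
    [0,0,-32],
    [0,0,-12],
    [0,0,-5],
    [0,0,0],
  ],
  twist=[
    [0,0,0],
    [0,0,0],
    [0,0,0],
    [0,0,0],
    [0,0,0],
    [0,0,0],
  ],
)

```text
time: 20.23
position: [0.586, -0.244, 0.0911]
tool_rot: [0.202, 0.979, -0.0, 0.001]
force: [0.8, -0.3, -0.5]
gripper_width: 0.0855
gripper_force: 0.0
```

Call:
arm_command(
  slide=[
    [0,0,0],
    [0,0,0],
    [0,0,0],
    [0,0,0],
  ],
  twist=[
    [0,0,0],
    [0,0,0],
    [0,0,0],
    [0,0,0],
  ],
  grip=0,
)

```text
time: 20.72
position: [0.5859, -0.2445, 0.0919]
tool_rot: [0.202, 0.979, -0.0, 0.001]
force: [-1.5, 1.3, 5.7]
gripper_width: 0.0636
gripper_force: 31.4
```

Call:
arm_command(
  slide=[
    [0,0,50],
    [0,0,62],
    [0,0,60],
  ],
  twist=[
    [0,0,0],
    [0,0,0],
    [0,0,0],
  ],
)

```text
time: 21.1
position: [0.585, -0.2443, 0.2646]
tool_rot: [0.202, 0.979, -0.0, 0.001]
force: [0.8, -0.4, -0.9]
gripper_width: 0.0635
gripper_force: 33.1
```

Call:
arm_command(
  slide=[
    [-0.8,58.3,0],
    [-0.8,58.3,0],
    [-0.8,58.3,0],
    [-0.8,58.3,0],
    [-0.8,58.3,0],
    [-0.8,58.3,0],
    [-0.8,58.3,0],
    [0,0,0],
    [0,0,0],
  ],
  twist=[
    [0,0,6.6],
    [0,0,6.6],
    [0,0,6.6],
    [0,0,6.6],
    [0,0,6.6],
    [0,0,6.6],
    [0,0,6.6],
    [0,0,0],
    [0,0,0],
  ],
)

```text
time: 22.22
position: [0.5796, 0.1638, 0.2622]
tool_rot: [-0.198, 0.98, -0.0, 0.0]
force: [-0.6, -0.8, -0.4]
gripper_width: 0.0634
gripper_force: 33.2
```

```bash
python3 - <<'E'
from h import *
p,R=tcp(); w=wfit(p[2]-.0605)
E
```

```text
tcp [579.6 163.8 262.2] yaw 112.9 tilt [ 0.0005 -0.0004]
[322. 297.] [571.7 164.9] [63.7 76. ] 84.0 d [-7.9  1.2] 
[562. 221.] [511.  228.6] [50.3 13.7] 35.5 d [-68.6  64.8]
```

```bash
python3 - <<'E'
from h import *
p,R=tcp(); w=camera("wrist"); k=max(blobs(red(w),300),key=len)
print(k.min(0),k.max(0))
h=k[k[:,1]>300]; P=ray(w,h,p[2]-.0639)[:,:2]*1e3
A=np.c_[2*P,np.ones(len(P))]; x=np.linalg.lstsq(A,(P**2).sum(1),rcond=None)[0]
r=np.sqrt(x[2]+x[:2]@x[:2]); print(x[:2],r,(np.linalg.norm(P-x[:2],axis=1)-r).std(),x[:2]-p[:2]*1e3)
E
```

```text
[240. 192.] [404. 389.]
[579.72806825 164.32898105] 32.16505657363935 0.21819860368237415 [0.02211843 1.26042555]
```

Call:
arm_command(
  slide=[
    [0,0,-50],
    [0,0,-35],
    [0,0,-13],
    [0,0,-7],
    [0,0,-3],
    [0,0,0],
  ],
  twist=[
    [0,0,0],
    [0,0,0],
    [0,0,0],
    [0,0,0],
    [0,0,0],
    [0,0,0],
  ],
)

```text
time: 23.08
position: [0.5802, 0.1639, 0.1549]
tool_rot: [-0.198, 0.98, 0.0, 0.001]
force: [0.7, -0.1, -1.6]
gripper_width: 0.0634
gripper_force: 33.3
```

Call:
arm_command(
  slide=[
    [0,0,-1.2],
    [0,0,0],
  ],
  twist=[
    [0,0,0],
    [0,0,0],
  ],
)

```text
time: 23.32
position: [0.5802, 0.1641, 0.1539]
tool_rot: [-0.198, 0.98, 0.0, 0.001]
force: [-0.9, -0.6, 5.8]
gripper_width: 0.0637
gripper_force: 33.9
```

Call:
arm_command(
  slide=[
    [0,0,0],
    [0,0,0],
    [0,0,0],
    [0,0,30],
    [0,0,50],
    [0,0,30],
    [0,0,0],
    [0,0,0],
  ],
  twist=[
    [0,0,0],
    [0,0,0],
    [0,0,0],
    [0,0,0],
    [0,0,0],
    [0,0,0],
    [0,0,0],
    [0,0,0],
  ],
  grip=1,
)

```text
time: 24.32
position: [0.5794, 0.1638, 0.2617]
tool_rot: [-0.198, 0.98, -0.0, -0.001]
force: [-0.5, -0.5, -1.0]
gripper_width: 0.0853
gripper_force: 0.0
```

```bash
python3 - <<'E'
from h import *
w=wfit(.09); plate(w,(150,285)); t=camera("top")
for k in blobs(red(t)): print(np.round(fit(t,k,.028)[0],1),np.round(fit(t,k,.028)[1],1))
E
```

```text
tcp [579.4 163.8 261.7] yaw 112.9 tilt [-0.001  -0.0003]
[322. 241.] [578.9 164.8] [66.1 64.6] 22.9 d [-0.5  1. ] 
[561. 220.] [506.9 305.3] [93.1 25.9] 35.5 d [-72.5 141.5] 
plate [579.42955617 164.39649059] 54.917057098201774 0.12133683715134927 [244. 157.] [397. 284.]
[ 409.3 -361.3] [62. 66.]
[589. 167.] [67.  57.4]
[ 774.1 -515.4] [44.4 94.8]
```

Call:
arm_command(
  slide=[
    [-17,-52.5,-2.2],
    [-17,-52.5,-2.2],
    [-17,-52.5,-2.2],
    [-17,-52.5,-2.2],
    [-17,-52.5,-2.2],
    [-17,-52.5,-2.2],
    [-17,-52.5,-2.2],
    [-17,-52.5,-2.2],
    [-17,-52.5,-2.2],
    [-17,-52.5,-2.2],
  ],
  twist=[
    [0,0,-6.4],
    [0,0,-6.4],
    [0,0,-6.4],
    [0,0,-6.4],
    [0,0,-6.4],
    [0,0,-6.4],
    [0,0,-6.4],
    [0,0,-6.4],
    [0,0,-6.4],
    [0,0,-6.4],
  ],
)

```text
time: 25.68
position: [0.4085, -0.3624, 0.2394]
tool_rot: [0.353, 0.936, 0.0, -0.001]
force: [1.5, -0.8, 0.1]
gripper_width: 0.0855
gripper_force: 0.0
```

Call:
arm_command(
  slide=[
    [0,0,0],
    [0,0,0],
  ],
  twist=[
    [0,0,0],
    [0,0,0],
  ],
)

```text
time: 25.92
position: [0.4092, -0.3608, 0.2396]
tool_rot: [0.351, 0.936, 0.001, -0.001]
force: [0.2, 0.1, -0.1]
gripper_width: 0.0853
gripper_force: 0.0
```

```bash
python3 - <<'E'
from h import *
wfit(.028)
E
```

```text
tcp [ 409.2 -360.8  239.6] yaw 48.9 tilt [-0.0014  0.0017]
[321. 231.] [ 409.5 -362.1] [65.4 65.5] 48.8 d [ 0.3 -1.3]
```

Descend 152 mm to about 0.088.

Call:
arm_command(
  slide=[
    [0.3,-1.3,-50],
    [0,0,-50],
    [0,0,-34],
    [0,0,-13],
    [0,0,-5],
    [0,0,0],
  ],
  twist=[
    [0,0,0],
    [0,0,0],
    [0,0,0],
    [0,0,0],
    [0,0,0],
    [0,0,0],
  ],
)

```text
time: 26.72
position: [0.4107, -0.3625, 0.0898]
tool_rot: [0.351, 0.936, -0.0, 0.001]
force: [-0.1, 0.3, 0.1]
gripper_width: 0.0857
gripper_force: 0.0
```

Call:
arm_command(
  slide=[
    [0,0,0],
    [0,0,0],
    [0,0,0],
    [0,0,0],
  ],
  twist=[
    [0,0,0],
    [0,0,0],
    [0,0,0],
    [0,0,0],
  ],
  grip=0,
)

```text
time: 27.22
position: [0.4105, -0.3629, 0.0905]
tool_rot: [0.351, 0.936, -0.0, 0.001]
force: [-0.8, 2.0, 6.0]
gripper_width: 0.0641
gripper_force: 31.5
```

Call:
arm_command(
  slide=[
    [0,0,50],
    [0,0,62],
    [0,0,62],
  ],
  twist=[
    [0,0,0],
    [0,0,0],
    [0,0,0],
  ],
)

```text
time: 27.6
position: [0.4097, -0.3623, 0.2652]
tool_rot: [0.351, 0.936, -0.0, 0.0]
force: [1.1, -0.2, -0.3]
gripper_width: 0.0636
gripper_force: 33.5
```

Call:
arm_command(
  slide=[
    [17,52.7,0],
    [17,52.7,0],
    [17,52.7,0],
    [17,52.7,0],
    [17,52.7,0],
    [17,52.7,0],
    [17,52.7,0],
    [17,52.7,0],
    [17,52.7,0],
    [17,52.7,0],
  ],
  twist=[
    [0,0,6.4],
    [0,0,6.4],
    [0,0,6.4],
    [0,0,6.4],
    [0,0,6.4],
    [0,0,6.4],
    [0,0,6.4],
    [0,0,6.4],
    [0,0,6.4],
    [0,0,6.4],
  ],
)

```text
time: 28.85
position: [0.5804, 0.1663, 0.2636]
tool_rot: [-0.2, 0.98, -0.0, 0.001]
force: [1.1, -0.2, 0.3]
gripper_width: 0.0639
gripper_force: 33.6
```

Call:
arm_command(
  slide=[
    [0,0,0],
    [0,0,0],
    [0,0,0],
  ],
  twist=[
    [0,0,0],
    [0,0,0],
    [0,0,0],
  ],
)

```text
time: 29.22
position: [0.5797, 0.1634, 0.2631]
tool_rot: [-0.197, 0.98, -0.0, 0.0]
force: [-0.8, 0.5, -0.5]
gripper_width: 0.0637
gripper_force: 33.6
```

```bash
cat >> h.py <<'E'
def held(dz,row=300):
    "circle fit of the held tile's top, dz below the TCP, lower part of its outline"
    p,R=tcp(); w=camera("wrist"); k=max(blobs(red(w),300),key=len); h=k[k[:,1]>row]
    P=ray(w,h,p[2]-dz)[:,:2]*1e3
    A=np.c_[2*P,np.ones(len(P))]; x=np.linalg.lstsq(A,(P**2).sum(1),rcond=None)[0]
    r=np.sqrt(x[2]+x[:2]@x[:2]); print("tcp",(p*1e3).round(1),"held",x[:2].round(1),r.round(1),(np.linalg.norm(P-x[:2],axis=1)-r).std().round(2),k.min(0),k.max(0))
    return w
E
python3 - <<'E'
from h import *
held(.061)
E
```

```text
tcp [579.7 163.4 263.1] held [578.9 164.3] 31.9 0.2 [238. 192.] [405. 392.]
```

Call:
arm_command(
  slide=[
    [0,0,-45],
    [0,0,-32],
    [0,0,-13],
    [0,0,-7],
    [0,0,-3],
    [0,0,0],
  ],
  twist=[
    [0,0,0],
    [0,0,0],
    [0,0,0],
    [0,0,0],
    [0,0,0],
    [0,0,0],
  ],
)

```text
time: 30.02
position: [0.5804, 0.1647, 0.1636]
tool_rot: [-0.198, 0.98, 0.0, 0.001]
force: [0.4, 0.3, -0.9]
gripper_width: 0.0639
gripper_force: 33.6
```

Call:
arm_command(
  slide=[
    [0,0,-1],
    [0,0,0],
  ],
  twist=[
    [0,0,0],
    [0,0,0],
  ],
)

```text
time: 30.28
position: [0.5804, 0.1647, 0.1626]
tool_rot: [-0.198, 0.98, 0.0, 0.001]
force: [0.4, 0.3, 3.8]
gripper_width: 0.0636
gripper_force: 34.0
```

Contact felt; release and check.

Call:
arm_command(
  slide=[
    [0,0,0],
    [0,0,0],
    [0,0,0],
    [0,0,30],
    [0,0,50],
    [0,0,20],
    [0,0,0],
    [0,0,0],
  ],
  twist=[
    [0,0,0],
    [0,0,0],
    [0,0,0],
    [0,0,0],
    [0,0,0],
    [0,0,0],
    [0,0,0],
    [0,0,0],
  ],
  grip=1,
)

```text
time: 31.28
position: [0.5796, 0.1645, 0.2603]
tool_rot: [-0.198, 0.98, -0.0, -0.001]
force: [-0.4, 1.0, -1.0]
gripper_width: 0.0854
gripper_force: 0.0
```

```bash
python3 - <<'E'
from h import *
w=wfit(.10); plate(w,(150,285)); s=camera("scene"); t=camera("top")
h=cv2.cvtColor(t["image"],cv2.COLOR_RGB2HSV); m=(h[...,1]<60)&(h[...,2]>110); m[:235]=0; m[280:]=0; m[:,:350]=0; m[:,:]&=True; m[:,415:]=0
for k in blobs(m): print("weight?",k.mean(0),fit(t,k,.042))
E
```

```text
tcp [579.6 164.5 260.3] yaw 112.9 tilt [-0.0017 -0.0005]
[321. 242.] [579.2 165. ] [67.5 65.2] 54.4 d [-0.4  0.5] 
[563. 223.] [507.6 299. ] [88.1 24. ] 35.3 d [-72.  134.5] 
plate [579.52070983 164.56852857] 54.914950498122046 0.19633239147312737 [243. 157.] [397. 284.]
weight? [380.20731707 254.19512195] ((575.3255004882812, -124.2647705078125), (63.92205810546875, 62.20281219482422), 45.27994155883789)
```

Call:
arm_command(
  slide=[
    [-0.9,-57.7,-1],
    [-0.9,-57.7,-1],
    [-0.9,-57.7,-1],
    [-0.9,-57.7,-1],
    [-0.9,-57.7,-1],
    [0,0,0],
    [0,0,0],
  ],
  twist=[
    [0,0,-7],
    [0,0,-7],
    [0,0,-7],
    [0,0,-7],
    [0,0,-7],
    [0,0,0],
    [0,0,0],
  ],
)

```text
time: 32.3
position: [0.5752, -0.1238, 0.2559]
tool_rot: [0.106, 0.994, 0.0, -0.001]
force: [-1.5, -0.1, 0.8]
gripper_width: 0.0855
gripper_force: 0.0
```

```bash
cat >> h.py <<'E'
def white(z,box,sat=60,val=90,name=None):
    p,R=tcp(); w=camera("wrist")
    if name: cv2.imwrite(name,w["image"][:,:,::-1])
    h=cv2.cvtColor(w["image"],cv2.COLOR_RGB2HSV); m=((h[...,1]<sat)&(h[...,2]>val)).astype(np.uint8)
    b=np.zeros_like(m); x0,y0,x1,y1=box; b[y0:y1,x0:x1]=m[y0:y1,x0:x1]
    for k in blobs(cv2.morphologyEx(b,cv2.MORPH_OPEN,np.ones((5,5))),1500):
        P=(ray(w,k,z)[:,:2]*1e3).astype(np.float32); c,r=cv2.minEnclosingCircle(P); rr=fit(w,k,z)
        print("tcp",(p*1e3).round(1),"white",np.round(c,1),round(r,1),np.round(rr[0],1),np.round(rr[1],1),k.min(0),k.max(0),"d",(np.array(rr[0])-p[:2]*1e3).round(1))
    return w
E
python3 - <<'E'
from h import *
white(.042,(200,120,440,340),name="pics/w7.png")
E
```

```text
tcp [ 575.2 -123.8  255.9] white [ 574.7 -123.1] 33.1 [ 575.3 -123.6] [65.  63.4] [279. 188.] [363. 268.] d [0.2 0.2]
tcp [ 575.2 -123.8  255.9] white [ 586.2 -131.5] 119.5 [ 582.5 -124.5] [186. 175.] [210. 120.] [439. 339.] d [ 7.3 -0.7]
```

View pics/w7.png

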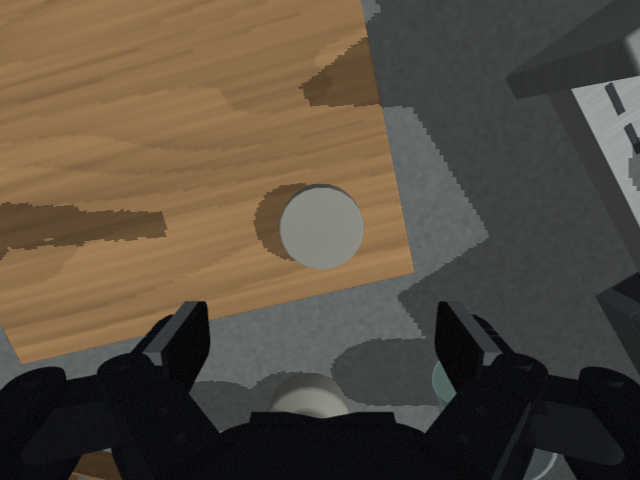

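The wrist view shows the weight at (321,228), centred between the open fingers.

Call:
arm_command(
  slide=[
    [0,0,-55],
    [0,0,-55],
    [0,0,-35],
    [0,0,-15],
    [0,0,-7],
    [0,0,0],
  ],
  twist=[
    [0,0,0],
    [0,0,0],
    [0,0,0],
    [0,0,0],
    [0,0,0],
    [0,0,0],
  ],
)

```text
time: 33.1
position: [0.5761, -0.1236, 0.0906]
tool_rot: [0.105, 0.994, -0.0, 0.001]
force: [-0.1, -0.4, -0.5]
gripper_width: 0.0856
gripper_force: 0.0
```

Call:
arm_command(
  slide=[
    [0,0,0],
    [0,0,0],
    [0,0,0],
    [0,0,0],
  ],
  twist=[
    [0,0,0],
    [0,0,0],
    [0,0,0],
    [0,0,0],
  ],
  grip=0,
  newtons=40,
)

```text
time: 33.6
position: [0.5764, -0.1241, 0.0915]
tool_rot: [0.106, 0.994, -0.0, 0.002]
force: [-0.1, 0.9, 6.1]
gripper_width: 0.0644
gripper_force: 44.4
```

Call:
arm_command(
  slide=[
    [0,0,50],
    [0,0,62],
    [0,0,62],
    [0,0,16],
    [0,0,0],
  ],
  twist=[
    [0,0,0],
    [0,0,0],
    [0,0,0],
    [0,0,0],
    [0,0,0],
  ],
)

```text
time: 34.22
position: [0.5759, -0.1241, 0.2808]
tool_rot: [0.106, 0.994, -0.0, 0.001]
force: [-0.1, 0.2, -2.8]
gripper_width: 0.0644
gripper_force: 45.5
```

Call:
arm_command(
  slide=[
    [0.9,57.7,0],
    [0.9,57.7,0],
    [0.9,57.7,0],
    [0.9,57.7,0],
    [0.9,57.7,0],
    [0,0,0],
    [0,0,0],
  ],
  twist=[
    [0,0,7],
    [0,0,7],
    [0,0,7],
    [0,0,7],
    [0,0,7],
    [0,0,0],
    [0,0,0],
  ],
)

```text
time: 35.1
position: [0.5793, 0.1645, 0.2774]
tool_rot: [-0.198, 0.98, -0.0, -0.002]
force: [-0.2, 0.1, -1.3]
gripper_width: 0.0644
gripper_force: 45.6
```

```bash
python3 - <<'E'
from h import *
w=wfit(.10,"pics/w8.png")
E
```

```text
tcp [579.3 164.5 277.4] yaw 112.9 tilt [-0.0035 -0.0014]
[321. 219.] [563.4 158.9] [36.  64.4] 22.9 d [-15.9  -5.6] 
[548. 218.] [507.3 299.7] [89.6 24.4] 35.5 d [-72.  135.2]
```

View pics/w8.png

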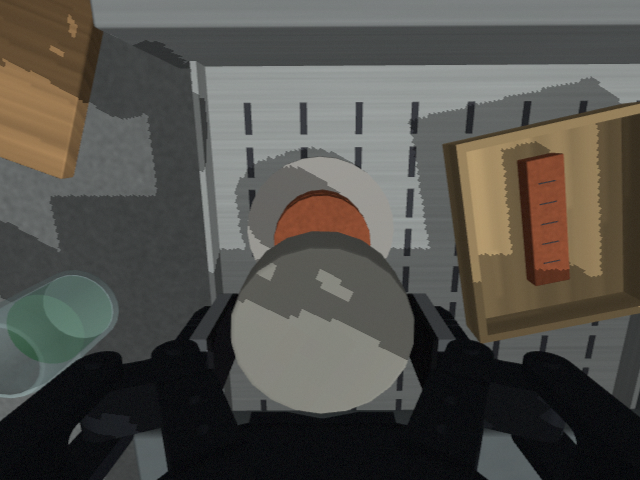

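The wrist view shows the weight held centrally at (322,322) over the pile. I'll lower it.

Call:
arm_command(
  slide=[
    [0,0,-45],
    [0,0,-33],
    [0,0,-14],
    [0,0,-7],
    [0,0,-3.5],
    [0,0,0],
  ],
  twist=[
    [0,0,0],
    [0,0,0],
    [0,0,0],
    [0,0,0],
    [0,0,0],
    [0,0,0],
  ],
)

```text
time: 35.9
position: [0.5804, 0.1646, 0.178]
tool_rot: [-0.198, 0.98, 0.0, 0.001]
force: [0.0, 0.3, -1.8]
gripper_width: 0.0643
gripper_force: 45.6
```

Call:
arm_command(
  slide=[
    [0,0,-1],
    [0,0,0],
  ],
  twist=[
    [0,0,0],
    [0,0,0],
  ],
)

```text
time: 36.15
position: [0.5801, 0.1648, 0.1766]
tool_rot: [-0.198, 0.98, 0.0, 0.0]
force: [0.5, 1.0, -1.8]
gripper_width: 0.0644
gripper_force: 45.6
```

Still 3 mm up, no contact; on down in small steps.

Call:
arm_command(
  slide=[
    [0,0,-1.5],
    [0,0,-1],
    [0,0,0],
  ],
  twist=[
    [0,0,0],
    [0,0,0],
    [0,0,0],
  ],
)

```text
time: 36.52
position: [0.5799, 0.1646, 0.1736]
tool_rot: [-0.198, 0.98, 0.0, -0.0]
force: [-0.6, -0.7, -0.9]
gripper_width: 0.0645
gripper_force: 45.7
```

Call:
arm_command(
  slide=[
    [0,0,-0.7],
    [0,0,0],
  ],
  twist=[
    [0,0,0],
    [0,0,0],
  ],
)

```text
time: 36.78
position: [0.58, 0.1647, 0.1736]
tool_rot: [-0.198, 0.98, 0.0, 0.0]
force: [-2.1, -1.2, 5.0]
gripper_width: 0.0649
gripper_force: 46.2
```

Call:
arm_command(
  slide=[
    [0,0,0],
    [0,0,0],
    [0,0,0],
    [0,0,25],
    [0,0,45],
    [0,0,30],
    [0,0,0],
    [0,0,0],
  ],
  twist=[
    [0,0,0],
    [0,0,0],
    [0,0,0],
    [0,0,0],
    [0,0,0],
    [0,0,0],
    [0,0,0],
    [0,0,0],
  ],
  grip=1,
)

```text
time: 37.78
position: [0.5798, 0.1646, 0.2721]
tool_rot: [-0.198, 0.98, -0.0, -0.0]
force: [0.2, -0.2, -0.0]
gripper_width: 0.085
gripper_force: 0.0
```

```bash
python3 - <<'E'
from h import *
w=wfit(.09,"pics/w9.png"); plate(w,(140,270)); t=camera("top")
for k in blobs(red(t)): print(np.round(fit(t,k,.028)[0],1),np.round(fit(t,k,.028)[1],1))
E
```

```text
tcp [579.8 164.6 272.1] yaw 112.9 tilt [-0.0008 -0.0002]
[552. 218.] [506.9 306. ] [93.3 25.1] 35.3 d [-72.9 141.4] 
plate [579.64508701 164.66118925] 54.88403777237517 0.15920583295353832 [247. 156.] [394. 269.]
[ 773.9 -515.8] [45.4 94.8]
```

View pics/w9.png

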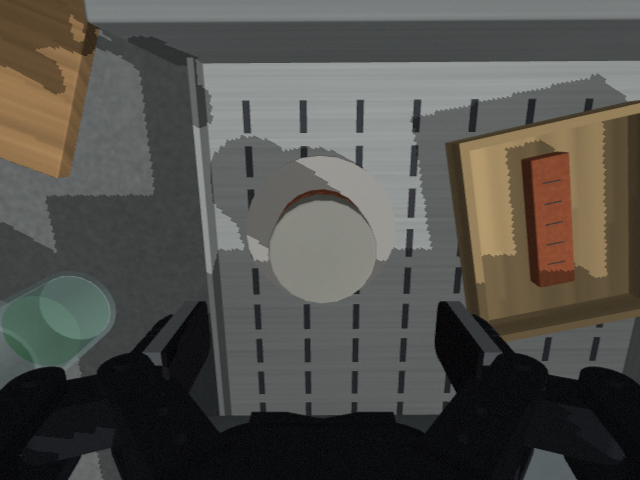

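```bash
python3 - <<'E'
from h import *
w=camera("wrist"); print(ray(w,[(323,248.5)],.124)*1e3, [ (ray(w,[q],.124)*1e3).round(1) for q in [(269,248),(377,248)]])
E
```

```text
[[575.50009949 164.86985374 124.        ]] [array([[587.8, 134.9, 124. ]]), array([[562.6, 194.6, 124. ]])]
```

Call:
arm_command(
  slide=[
    [-22,1.3,5],
    [-22,1.3,5],
    [-22,1.3,5],
    [-22,1.3,3],
    [-22,1.3,3],
    [-22,1.3,3],
    [-22,1.3,2],
    [-22,1.3,2],
    [-23,1.3,0],
  ],
  twist=[
    [0,0,-10],
    [0,0,-10],
    [0,0,-10],
    [0,0,-10],
    [0,0,-10],
    [0,0,-10],
    [0,0,-10],
    [0,0,-10],
    [0,0,-9.8],
  ],
  grip=0.45,
)

```text
time: 39.05
position: [0.38, 0.1762, 0.3002]
tool_rot: [0.554, 0.833, -0.001, -0.0]
force: [-0.6, 0.7, 0.2]
gripper_width: 0.0386
gripper_force: 0.0
```

Call:
arm_command(
  slide=[
    [0,0,0],
    [0,0,0],
  ],
  twist=[
    [0,0,0],
    [0,0,0],
  ],
)

```text
time: 39.3
position: [0.3813, 0.1763, 0.3006]
tool_rot: [0.55, 0.835, -0.0, -0.0]
force: [0.0, 0.1, 0.6]
gripper_width: 0.0385
gripper_force: 0.0
```

```bash
python3 - <<'E'
from h import *
w=wfit(.09); im=w["image"]; g=cv2.cvtColor(im,cv2.COLOR_RGB2GRAY)
for v in (120,180,220,260): # dark bar columns
    r=g[v].astype(int); print(v, [i for i in range(290,360) if r[i]<85][:1],[i for i in range(290,360) if r[i]<85][-1:])
print(proj(w,[[.3807,.1765,.145]]))
cv2.imwrite("pics/w10.png",im[:,:,::-1])
E
```

```text
tcp [381.3 176.3 300.6] yaw 23.2 tilt [-0.0001 -0.0002]
[520. 312.] [555.9 178.8] [60.4 33.7] 61.7 d [174.6   2.4] 
[554. 125.] [501.4 310.4] [92.6 25.5] 35.3 d [120.1 134.1] 
120 [293] [359]
180 [290] [359]
220 [290] [359]
260 [290] [359]
[[321.83052497 250.52280392]]
```

View pics/w10.png

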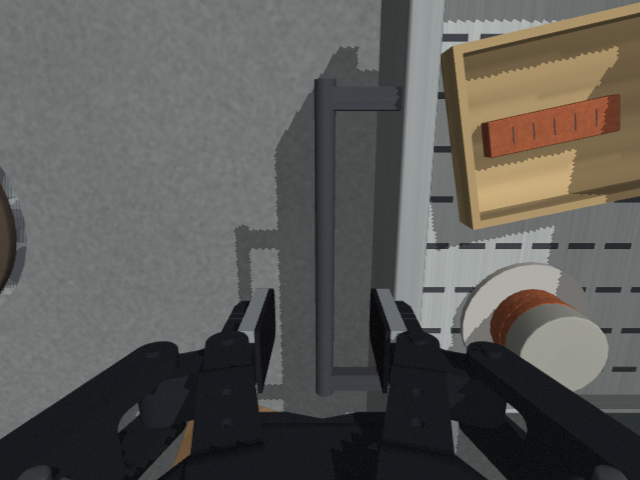

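The wrist view shows the straight pile on the plate at (548,345), the bar in the box, and the handle at columns 317–333 between the fingers. I'll grip the handle and push slowly.

Call:
arm_command(
  slide=[
    [1,0.5,-40],
    [0,0,-35],
    [0,0,-18],
    [0,0,-7],
    [0,0,0],
  ],
  twist=[
    [0,0,0],
    [0,0,0],
    [0,0,0],
    [0,0,0],
    [0,0,0],
  ],
)

```text
time: 39.98
position: [0.3823, 0.1768, 0.2008]
tool_rot: [0.551, 0.834, -0.0, -0.0]
force: [0.3, -0.3, 0.3]
gripper_width: 0.0384
gripper_force: 0.0
```

Call:
arm_command(
  slide=[
    [0,0,0],
    [0,0,0],
    [0,0,0],
    [0,0,0],
  ],
  twist=[
    [0,0,0],
    [0,0,0],
    [0,0,0],
    [0,0,0],
  ],
  grip=0,
  newtons=40,
)

```text
time: 40.48
position: [0.3824, 0.177, 0.2019]
tool_rot: [0.551, 0.834, 0.001, 0.001]
force: [0.5, -0.7, 6.0]
gripper_width: 0.0107
gripper_force: 39.3
```

Call:
arm_command(
  slide=[
    [1,0.4,0],
    [2,0.9,0],
    [4,1.7,0],
    [6,2.6,0],
    [8,3.4,0],
    [9,3.9,0],
    [9,3.9,0],
    [9,3.9,0],
    [9,3.9,0],
    [9,3.9,0],
  ],
  twist=[
    [0,0,0],
    [0,0,0],
    [0,0,0],
    [0,0,0],
    [0,0,0],
    [0,0,0],
    [0,0,0],
    [0,0,0],
    [0,0,0],
    [0,0,0],
  ],
)

```text
time: 41.72
position: [0.4483, 0.2053, 0.2019]
tool_rot: [0.551, 0.834, 0.0, 0.0]
force: [-1.9, -2.3, 8.1]
gripper_width: 0.0106
gripper_force: 39.4
```

Call:
arm_command(
  slide=[
    [9,3.9,0],
    [9,3.9,0],
    [9,3.9,0],
    [9,3.9,0],
    [9,3.9,0],
    [9,3.9,0],
    [9,3.9,0],
    [9,3.9,0],
    [9,3.9,0],
    [8,3.4,0],
  ],
  twist=[
    [0,0,0],
    [0,0,0],
    [0,0,0],
    [0,0,0],
    [0,0,0],
    [0,0,0],
    [0,0,0],
    [0,0,0],
    [0,0,0],
    [0,0,0],
  ],
)

```text
time: 42.98
position: [0.5374, 0.2436, 0.202]
tool_rot: [0.551, 0.834, 0.0, 0.001]
force: [-1.0, -2.5, 7.0]
gripper_width: 0.0101
gripper_force: 39.4
```

Call:
arm_command(
  slide=[
    [7,3,0],
    [6,2.6,0],
    [5,2.1,0],
    [4,1.7,0],
    [3,1.3,0],
    [2,0.9,0],
    [1,0.4,0],
    [0,0,0],
  ],
  twist=[
    [0,0,0],
    [0,0,0],
    [0,0,0],
    [0,0,0],
    [0,0,0],
    [0,0,0],
    [0,0,0],
    [0,0,0],
  ],
)

```text
time: 43.98
position: [0.5654, 0.2555, 0.202]
tool_rot: [0.551, 0.834, 0.0, 0.001]
force: [-0.2, -2.2, 5.8]
gripper_width: 0.0106
gripper_force: 39.3
```

Call:
arm_command(
  slide=[
    [1,0.4,0],
    [1,0.4,0],
    [1,0.4,0],
    [0,0,0],
  ],
  twist=[
    [0,0,0],
    [0,0,0],
    [0,0,0],
    [0,0,0],
  ],
)

```text
time: 44.48
position: [0.5664, 0.256, 0.2019]
tool_rot: [0.551, 0.834, -0.001, -0.0]
force: [-8.4, -5.4, 10.4]
gripper_width: 0.0105
gripper_force: 39.8
```

Force rises against the stop after 202 mm of travel, so it is shut. Release and lift away.

Call:
arm_command(
  slide=[
    [0,0,0],
    [0,0,0],
    [0,0,0],
    [0,0,0],
  ],
  twist=[
    [0,0,0],
    [0,0,0],
    [0,0,0],
    [0,0,0],
  ],
  grip=0.45,
)

```text
time: 44.98
position: [0.568, 0.2571, 0.2008]
tool_rot: [0.551, 0.834, -0.0, -0.0]
force: [0.6, 0.5, 0.1]
gripper_width: 0.0387
gripper_force: 0.0
```

Call:
arm_command(
  slide=[
    [0,0,20],
    [0,0,40],
    [0,0,50],
    [-45,-30,0],
    [-45,-30,0],
    [-45,-30,0],
    [0,0,0],
    [0,0,0],
  ],
  twist=[
    [0,0,0],
    [0,0,0],
    [0,0,0],
    [0,0,0],
    [0,0,0],
    [0,0,0],
    [0,0,0],
    [0,0,0],
  ],
)

```text
time: 45.98
position: [0.4333, 0.1671, 0.3115]
tool_rot: [0.551, 0.834, 0.001, 0.0]
force: [-0.9, 0.4, -0.2]
gripper_width: 0.0384
gripper_force: 0.0
```

```bash
python3 - <<'E'
from h import *
w=camera("wrist"); t=camera("top")
a=cv2.resize(t["image"][30:290,30:430],(640,416)); im=np.vstack([a,cv2.resize(w["image"][:240],(440,165)) if 0 else np.zeros((1,640,3),np.uint8)])
cv2.imwrite("pics/end.png",im[:,:,::-1]); print(read_state()["position"])
E
```

```text
[0.43387055 0.16751498 0.31095693]
```

View pics/end.png

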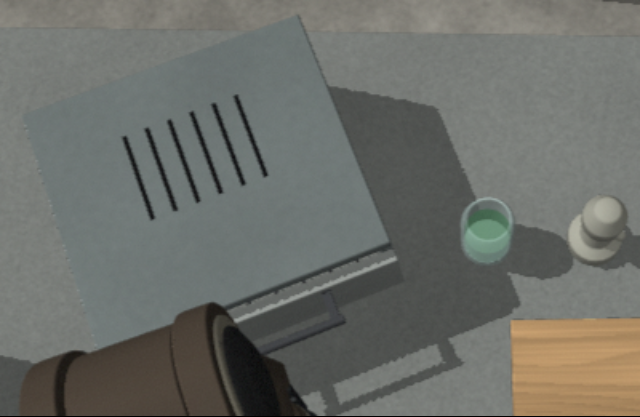

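```bash
python3 - <<'E'
from h import *
t=camera("top"); g=cv2.cvtColor(t["image"],cv2.COLOR_RGB2GRAY).astype(int)
fr=np.array([.6911,.1045]); # cabinet front right top corner, measured
for s in (.03,.06):
    b=fr+s*CY
    out=[]
    for d in range(-12,46,3):
        u,v=proj(t,[*(b-CX*d/1e3),.157])[0]; out.append((d,g[int(round(v)),int(round(u))]))
    print(s,out)
E
```

```text
0.03 [(-12, np.int64(101)), (-9, np.int64(50)), (-6, np.int64(58)), (-3, np.int64(98)), (0, np.int64(103)), (3, np.int64(104)), (6, np.int64(102)), (9, np.int64(152)), (12, np.int64(158)), (15, np.int64(108)), (18, np.int64(71)), (21, np.int64(69)), (24, np.int64(69)), (27, np.int64(67)), (30, np.int64(67)), (33, np.int64(67)), (36, np.int64(68)), (39, np.int64(69)), (42, np.int64(67)), (45, np.int64(78))]
0.06 [(-12, np.int64(75)), (-9, np.int64(55)), (-6, np.int64(52)), (-3, np.int64(112)), (0, np.int64(104)), (3, np.int64(103)), (6, np.int64(101)), (9, np.int64(148)), (12, np.int64(154)), (15, np.int64(81)), (18, np.int64(69)), (21, np.int64(66)), (24, np.int64(68)), (27, np.int64(67)), (30, np.int64(67)), (33, np.int64(68)), (36, np.int64(67)), (39, np.int64(66)), (42, np.int64(69)), (45, np.int64(79))]
```

The panel's outer edge lies about 16 mm ahead of the cabinet front (18 mm expected when shut, to within the calibration), so the drawer is shut. The jar and head have not moved.

```bash
python3 -c "
from workcell import close_job
print(close_job())"
```

```text
the job is handed in; nothing more can be done
None
```

I handed the job in after about 46 s of robot time: drawer shut, three tiles and the weight stacked on the plate, the one bar in the box. I last saw the pile straight before closing, since the shut drawer hides it; the hand-in gave no verdict.

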